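# Push a slide box through the flap of a curing chamber

## Task

Take the push rod out of its stand and, touching the grey slide box with the rod only, gently slide it along the guide rails and through the swinging flap into the clear curing chamber, far enough that the flap falls fully shut behind it, but without bumping the round dish already inside. Then stand the rod back in the hole of its stand and let go, leaving everything else on the bench where it is.

Things in the scene. Friction and masses are not known exactly. Their poses are not given: they have to be found in the camera images.
- chamber: Fixed curing chamber with an open apron before it. Origin on the table under the closed flap, mid-doorway; +x points into the chamber (the push direction), z up. White base plate 12 mm thick, 130 mm wide, from x = -170 to +240 mm; its top (z = 12 mm) is the flat floor of apron and chamber. Chamber: clear side panes and roof (top z = 154 mm), white back with inner face at x = 232 mm, 120 mm wide inside.
- apron (a point): Middle of the apron's floor (chamber x = -85 mm, z = 12 mm; same axes as the chamber). Two aluminium guide rails, 22 mm tall and 6 mm thick, run along the apron from chamber x = -160 to -10 mm, with 74 mm between them.
- lintel (a point): Middle of the lintel's lower edge: the top of the doorway, at chamber x = -6.5 mm, z = 124 mm. The white front wall (x = -9 to -4 mm, up to z = 150 mm) has a doorway 74 mm wide and 112 mm high over the floor. Only a rod leaning about 35 to 50 degrees from vertical, foot forward, reaches in far enough under the lintel.
- flap (a joint): Aluminium flap just behind the doorway, 86 mm wide, 108 long, 3 thick, 70 g, hinged along its top edge at chamber x = 0, z = 127 mm. 0 rad = hanging shut; grows as it swings into the chamber (to 1.45); it cannot swing out. No spring: it falls shut by its weight. Its lower edge drags over the slide box and drops behind it only once the box's rear face is about 60 mm past the flap plane.
- flap_edge (a point): Middle of the flap's lower edge, 7 mm above the floor when shut.
- slidebox: Grey plastic slide box, 70 mm long (its x, along the push), 62 mm wide, 24 mm high, about 150 g, standing on the apron between the guide rails, with up to a few degrees of yaw. Origin: centre of its underside; its front end (+x) faces the flap.
- dish: Round stack of glass dishes, 56 mm diameter, 28 mm high, standing on the chamber floor at the back, about 190 mm past the flap. Origin: centre of its underside. Not to be bumped.
- rod: Push rod standing upright and loose in its stand, 200 mm long, 80 g. Origin at the centre of its lower end, z along the rod to the top. Lowest 15 mm: round rubber foot of 14 mm diameter; then a round steel shaft of 12 mm; the top 60 mm is a black square grip, 14 by 14 mm, with its flats facing the rod's x and y axes.
- rod_tip (a point): Centre of the rod's lower end (the rod's origin).
- rod_grip (a point): Centre of the rod's square grip, 170 mm above its lower end.
- stand: Fixed white block, 80 by 80 mm and 60 mm high, with one round upright hole of 25 mm diameter, 50 mm deep, open at the middle of its top. Origin: centre of its underside; the hole's bottom is 10 mm above it.
- reagent: Bystander: white round jar with a green cap, 60 mm diameter, 130 mm high; origin at the centre of its underside.
- beaker: Bystander: glass beaker, 68 mm diameter, 85 mm high; origin at the centre of its underside.
- tuberack: Bystander: blue tube rack, 58 by 150 mm and 64 mm high, with some tubes (112 mm); origin at the centre of its underside.
Not all that is in view belongs to the job. What is meant by the rod is not green, and is the larger of those in its own colour.

How it is judged:
By the outcome, as a careful person would: the job done as asked, in the order asked, and still so for the second after the job is handed in, with the robot touching nothing.
It also fails if it takes over 45 s, if anything falls off the work surface, if the arm or the gripper's body presses on something with over 40 N, if the wrist force passes 120 N, or if a joint passes its speed limit or range.

## Robot

A 7-joint arm with a two-finger parallel gripper is mounted at the origin on the work surface. World frame = base frame: x ahead of the robot, y to its left, z up, the work surface at z = 0. Lengths are in mm, angles in rad, forces in N, time in s.
With the tool pointing down it reaches from about 350 to 900 mm from the base axis. Payload 7.2 kg.
Tool frame: the origin (TCP) lies at the very end of the fingers, on their centre line; the grasp point (between the pads) lies 19 mm behind it; z points along the fingers, y is the line along which they close (so a half turn about z gives the same grasp; the last joint's range is limited). The gripper opens to 85 mm and grips with 20 to 120 N. Pads are 22 mm wide; open, the fingers measure 114 mm over their backs; the gripper's body (76 mm by 85 mm) begins 54 mm behind the grasp point. The pads swing forward as they close: fully open they stand 13 mm farther back than shut.
Start: joints at [1.139, 0.411, -0.013, 1.596, 0.006, 1.134, -0.082], TCP at [222.381, -584.102, 231.297] pointing down, gripper open.
Joint ranges: [-2.95, 2.95], [-0.29, 1.99], [-1.47, 1.44], [0.14, 2.54], [-1.03, 4.17], [0.13, 1.85], [-2.86, 2.86]. Speed limits (rad/s): [2.39, 2.39, 3.01, 3.01, 3.14, 3.14, 3.14].

## Interface

Orientations are given as a rotation vector (axis times angle).
In Python, from cell import arm gives the robot as it stands.
- The arm moves only by the shell command python3 -m crank 'ROWS'. ROWS is JSON, a list that holds one entry, the list of rows, each a list of 5 numbers: the gripper's target within -1 to 1 (fully open at 1, half-way at 0, shut at -1), then the shift along the world's x, y, z each as a share of 30 mm, from -1 to 1, then the turn about the world's z as a share of 4 degrees, from -1 to 1. In form: [[[jaw, dx, dy, dz, yaw], ...]]. A call has 1 to 12 rows; each row shifts and turns the commanded pose from where the row before left it; what a row does not reach is not made up. A row lasts 1/12 s, in which the tool goes at most 41.7 mm and 7.16 degrees, less where a joint would pass 70% of its speed; a pose out of reach is approached as far as the arm can. A call with a number of a shift or a turn outside -1 to 1 is refused whole. A call with a gripper value outside its range is refused whole. The fingers move at their own pace and stop on an object; the grip force is fixed at half the most. Time passes only in rows, so rows that do not move let the fingers close. It gives the time, the measured TCP pose, the force, the opening and the grip force at its end, in the units of the state.
- arm.observe(): the state, without advancing time (a new reading comes with each control period).
- arm.snapshot(name): name is "side" or "top" or "wrist"; returns the picture (400x640x3 uint8, blue, green, red); there is no depth.
- arm.get_calibration(name): a dict with "camera_matrix" (3x3 intrinsics, pixels), "dist_coeffs" ([k1, k2, p1, p2, k3] as OpenCV has them; the pictures are not rectified), "T" (4x4, takes a point from camera to world coordinates); the wrist camera has in their place "tool_from_camera" (4x4, takes a point from camera to tool coordinates, whose origin is the TCP and whose axes are the flange's). Camera axes: x right, y down, z forward; pixel columns grow to the right and rows downward; lengths in mm; the calibration is good to about 2 mm. A picture is of the moment at which its call begins: read the wrist's pose just before it. get_calibration takes no time and is no camera call.
- arm.job_done(): hands the job in; it is judged then, once.
Trained networks look in the newest picture that a camera, given by its name, has taken for a name from the list of things; names that differ only in an ending like _2 or _b are one class to them, and where a whole thing is asked for, a point or a joint stands for the part that bears it (a point fixed in the world has none). Each returns a list of dicts, best first, with "p" (0 to 1); they miss things now and then, are a little off and sometimes report something else, mostly with a low value. They report only what shows in the picture. A call takes as long as a camera call. They do not tell look-alikes from the thing itself.
- arm.masks_of(camera, name): "region" (400x640 bool, what is visible of it) and "box" ([left, top, width, height] in pixels, round what is visible of it).
The state is a dict: "time": time; "q": joint angles; "dq": joint speeds; "joint_efforts": joint torques, N m; "position": TCP position; "eef_rot": TCP orientation; "wrist_force": force on the tool from outside, world axes, zero at the start; "torque": the same for the moment, N m; "gripper_width": finger opening in mm; "grip_force": force on a finger pad.
Only numpy, scipy, OpenCV 4.12 (cv2) and the standard library are available. Lean on these libraries where they do the work, as an engineer would, in place of code of your own. Each camera call takes 0.05 s, during which the arm holds its last target. There are 200 camera calls.

## Working session

There is one attempt and no reset: what is moved stays moved. The work goes in short steps, Python scripts to look and compute and a shell command to move; the robot and the scene stay as the last step left them, time stands still between calls to the robot, and variables do not carry over. Pictures are saved under pics/ and viewed, at most 10 in all, crops included, and the job is handed in when it is done.

```bash
mkdir -p pics; cat > h.py <<'E'
import numpy as np, cv2
from scipy.spatial.transform import Rotation as R
from cell import arm
def cal(n):
    c=arm.get_calibration(n); K=np.array(c["camera_matrix"],float); d=np.array(c["dist_coeffs"],float)
    if "T" in c: T=np.array(c["T"],float)
    else:
        s=arm.observe(); B=np.eye(4); B[:3,:3]=R.from_rotvec(s["eef_rot"]).as_matrix(); B[:3,3]=s["position"]
        T=B@np.array(c["tool_from_camera"],float)
    return K,d,T
def onplane(n,uv,z,c=None):
    K,d,T=c or cal(n)
    p=cv2.undistortPoints(np.array(uv,float).reshape(-1,1,2),K,d)[:,0]
    r=np.c_[p,np.ones(len(p))]@T[:3,:3].T; o=T[:3,3]
    return o+r*((z-o[2])/r[:,2])[:,None]
def proj(n,P,c=None):
    K,d,T=c or cal(n); M=np.linalg.inv(T)
    return cv2.projectPoints(np.array(P,float).reshape(-1,3),cv2.Rodrigues(M[:3,:3])[0],M[:3,3],K,d)[0][:,0]
E
python3 - <<'E'
from h import *
for n in("top","side"):
    cv2.imwrite(f"pics/{n}0.png",arm.snapshot(n))
    print(n,np.round(cal(n)[2],2).tolist())
    for t in("rod","stand","chamber","slidebox","dish","flap"):
        print(t,[(round(m["p"],2),m["box"]) for m in arm.masks_of(n,t)])
E
```

```text
top [[-0.03, -0.99, 0.1, 441.37], [-1.0, 0.03, 0.01, -56.96], [-0.01, -0.1, -0.99, 1317.58], [0.0, 0.0, 0.0, 1.0]]
rod [(0.57, [431.7, 232.6, 17.5, 7.3]), (0.54, [432.0, 270.3, 22.4, 11.6])]
stand [(0.9, [411.6, 218.3, 41.3, 37.2])]
chamber [(0.75, [144.9, 187.5, 187.1, 90.6]), (0.45, [414.2, 218.3, 37.9, 38.2])]
slidebox [(0.9, [288.4, 231.5, 27.6, 30.8]), (0.52, [257.9, 223.1, 6.5, 27.0])]
dish []
flap [(0.61, [256.4, 220.1, 8.2, 33.8])]
side [[0.97, -0.14, 0.19, 341.52], [-0.24, -0.55, 0.8, -899.11], [-0.01, -0.83, -0.56, 757.1], [0.0, 0.0, 0.0, 1.0]]
rod [(0.87, [270.2, 265.2, 10.4, 66.1]), (0.79, [312.6, 252.1, 7.1, 57.3]), (0.58, [329.3, 309.9, 8.8, 43.3])]
stand []
chamber [(0.9, [262.7, 138.4, 48.0, 110.1])]
slidebox [(0.58, [273.9, 223.8, 22.4, 15.9])]
dish [(0.51, [263.7, 139.0, 45.6, 115.5])]
flap [(0.82, [271.7, 184.8, 23.8, 27.4])]
```

View pics/top0.png

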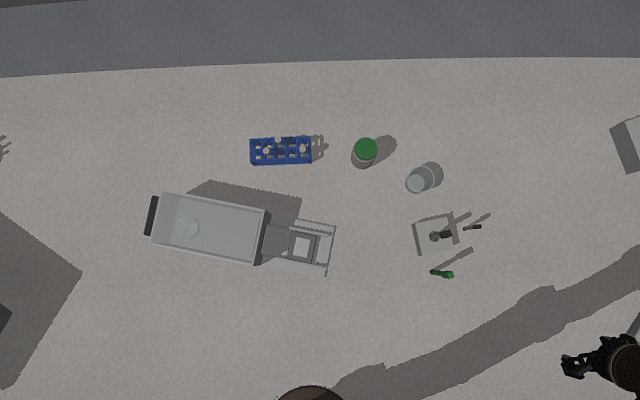

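View pics/side0.png

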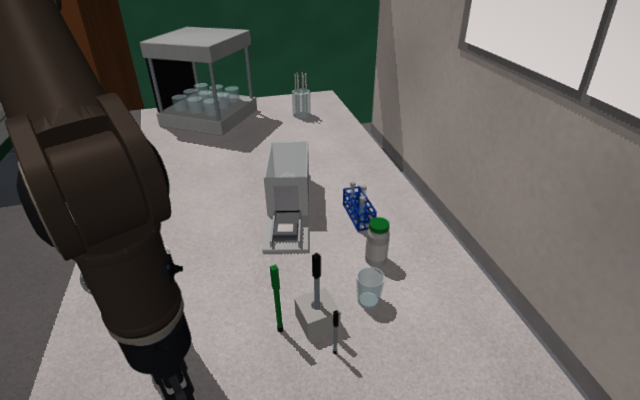

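```bash
python3 - <<'E'
import cv2,numpy as np
t=cv2.imread("pics/top0.png");s=cv2.imread("pics/side0.png")
r=lambda i,f:cv2.resize(i,None,fx=f,fy=f,interpolation=cv2.INTER_CUBIC)
a=r(t[180:285,140:345],3.9); b=np.hstack([r(t[205:255,400:500],3.6),r(s[245:365:,262:352],1.5)[:180]])
b=np.hstack([b,np.zeros((180,a.shape[1]-b.shape[1],3),np.uint8)]);cv2.imwrite("pics/crop.png",np.vstack([a,b])); print(a.shape,b.shape)
E
```

```text
(410, 800, 3) (180, 800, 3)
```

View pics/crop.png

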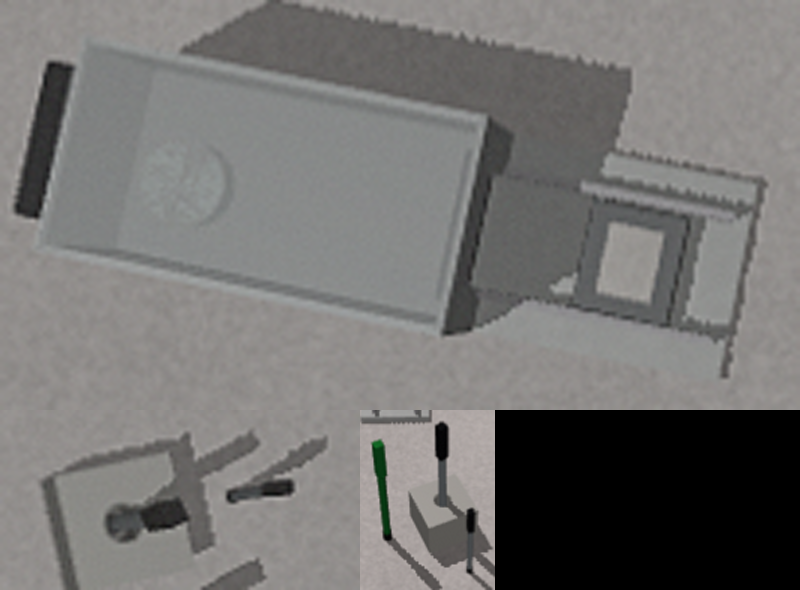

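```bash
python3 - <<'E'
from h import *
from scipy.optimize import least_squares
c=cal("top")
px=np.array([[162.3,191.5],[265.1,209.5],[253.6,265.4],[150.3,242.8],[336.2,226.2],[325.9,276.7]])
def L(w): return np.array([[240,-w,154],[-9,-w,154],[-9,w,154],[240,w,154],[-170,-65,12],[-170,65,12.]])
def W(q,P): return np.c_[P[:,:2]@np.array([[np.cos(q[2]),np.sin(q[2])],[-np.sin(q[2]),np.cos(q[2])]])+q[:2],P[:,2]]
f=lambda q:(proj("top",W(q,L(q[3])),c)-px).ravel()
r=least_squares(f,[500,100,1.4,63],loss="soft_l1"); q=r.x
print("chamber",q.round(3),np.degrees(q[2]),"res",f(q).round(1))
def loc(p): d=p[:2]-q[:2]; C,S=np.cos(q[2]),np.sin(q[2]); return np.round([d@[C,S],d@[-S,C]],1)
b=onplane("top",[[302.8,247.7]],36,c)[0]; print("box",b,loc(b))
bc=onplane("top",[[140+x/3.9,180+y/3.9] for x,y in[(600,205),(690,215),(672,325),(577,312)]],36,c);print([loc(p) for p in bc])
d=onplane("top",[[188.2,226.9]],40,c)[0]; print("dish",d,loc(d))
print("hole",onplane("top",[[434.4,236.1]],60,c)[0], "rodtop",onplane("top",[[400+178/3.6,205+(513-410)/3.6]],208,c)[0])
print("green base,small base",onplane("top",[[433,271],[464,229.5]],0,c).round())
for n,z in(("reagent",130),("beaker",85)):
    for m in arm.masks_of("top",n)[:1]: x,y,w,h=m["box"]; print(n,m["p"],onplane("top",[[x+w/2,y+h/2]],z,c).round())
# side view check
cs=cal("side"); print("side hole",proj("side",onplane("top",[[434.4,236.1]],60,c),cs))
E
```

```text
chamber [483.375 100.612   1.351  62.165] 77.39469950751408 res [-1.5 -1.5  1.3  1.   1.9 -0.6 -1.1  0.5 -0.4 -0.2  0.2  0.4]
box [457.49875655   3.95354092  36.        ] [-100.     4.2]
[array([-71.1, -28.2]), array([-128.3,  -32.8]), array([-130.3,   37.4]), array([-69.9,  40.8])]
dish [516.68336279 288.18254431  40.        ] [190.3   8.4]
hole [ 475.24886316 -317.07036531   60.        ] rodtop [ 475.50182047 -319.24340589  208.        ]
green base,small base [[ 389. -322.    0.]
 [ 491. -406.    0.]]
reagent 0.74 [[ 670. -148.  130.]]
beaker 0.65 [[ 611. -281.   85.]]
side hole [[316.02942409 304.85082769]]
```

```bash
python3 - <<'E'
from h import *
s=arm.observe(); M=R.from_rotvec(s["eef_rot"]).as_matrix(); print(M.round(3), s["time"], s["wrist_force"], s["gripper_width"])
print("tool y az",np.degrees(np.arctan2(M[1,1],M[0,1])))
E
python3 -m crank '[[[1,0.77,0.81,0.03,0],[1,0.77,0.81,0.03,0],[1,0.77,0.81,0.03,0],[1,0.77,0.81,0.03,0],[1,0.77,0.81,0.03,0],[1,0.77,0.81,0.03,0],[1,0.77,0.81,0.03,0],[1,0.77,0.81,0.03,0],[1,0.77,0.81,0.03,0],[1,0.76,0.81,0.03,0],[1,0.38,0.4,0,0],[1,0.37,0.4,0,0]]]'
```

```text
[[ 0.935  0.356  0.   ]
 [ 0.356 -0.935 -0.   ]
 [ 0.     0.    -1.   ]] 0.8 [ 1.01744649  0.48877666 -0.05032621] 85.23066309258265
tool y az -69.15407263279025
time: 1.8
position: [477.1, -315.1, 240.5]
eef_rot: [3.089, 0.572, 0.001]
wrist_force: [0.4, -1.0, -0.6]
gripper_width: 85.4
grip_force: 0.0
```

```bash
python3 -m crank '[[[1,0,0,0,1],[1,0,0,0,1],[1,0,0,0,1],[1,0,0,0,1],[1,0,0,0,1],[1,0,0,0,1],[1,0,0,0,1],[1,0,0,0,1],[1,0,0,0,1],[1,0,0,0,1],[1,0,0,0,1],[1,0,0,0,1]]]'; python3 -m crank '[[[1,0,0,0,1],[1,0,0,0,1],[1,0,0,0,0.13],[1,0,0,0,0]]]'
python3 - <<'E'
from h import *
s=arm.observe(); M=R.from_rotvec(s["eef_rot"]).as_matrix();print("tool y az",np.degrees(np.arctan2(M[1,1],M[0,1])),s["q"])
c=cal("wrist"); im=arm.snapshot("wrist"); 
for n,P in(("hole",[475.2,-317.1,60]),("top",[475.3,-318,210])): print(n,proj("wrist",[P],c))
print([(round(m["p"],2),m["box"]) for m in arm.masks_of("wrist","rod")])
cv2.imwrite("pics/w1.png",im)
E
```

```text
time: 2.8
position: [475.6, -317.1, 240.4]
eef_rot: [2.588, 1.78, 0.0]
wrist_force: [-0.2, 0.5, 0.1]
gripper_width: 85.3
grip_force: 0.0
time: 3.13
position: [475.5, -317.2, 240.3]
eef_rot: [2.454, 1.962, 0.0]
wrist_force: [0.5, -0.4, -0.5]
gripper_width: 85.6
grip_force: 0.0
tool y az -12.719734646556265 [ 0.76978943  0.33681354 -0.3418252   1.70003419  0.12296283  1.12579107
  0.17067652]
hole [[322.06874161 180.74685157]]
top [[322.80628901 241.92101679]]
[(0.83, [170.8, 180.9, 84.5, 97.5]), (0.74, [346.4, 232.4, 24.6, 65.6]), (0.56, [302.7, 168.8, 35.1, 83.7])]
```

View pics/w1.png

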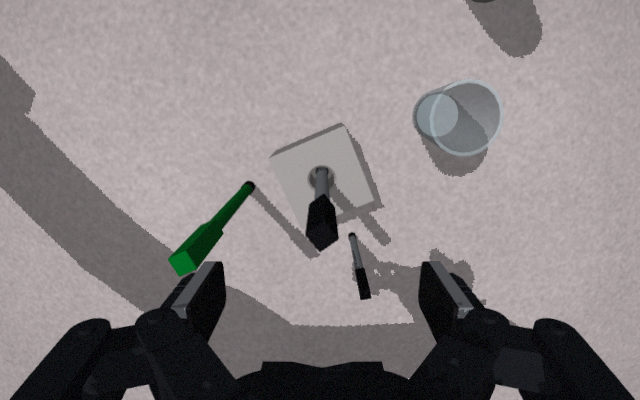

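```bash
python3 -c "
import cv2
i=cv2.imread('pics/w1.png')[185:260,285:360];i=cv2.convertScaleAbs(i,alpha=3,beta=20)
cv2.imwrite('pics/w1z.png',cv2.resize(i,None,fx=6,fy=6,interpolation=cv2.INTER_NEAREST))"
```

```text
(no output)
```

View pics/w1z.png

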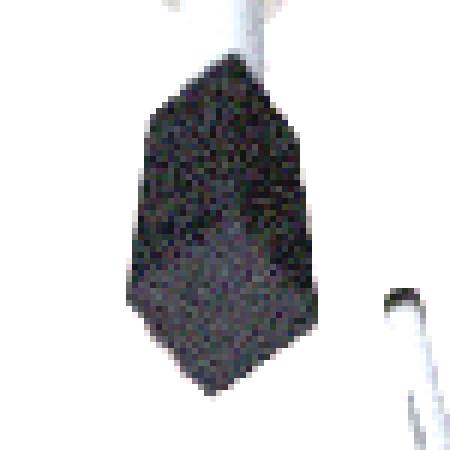

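```bash
python3 -m crank '[[[0.3,0,0,0,1],[0.3,0,0,0,1],[0.3,0,0,0,1],[0.3,0,0,0,1],[0.3,0,0,0,1],[0.3,0,0,0,1],[0.3,0,0,-0.1,1],[0.3,0,0,-0.3,1],[0.3,0,0,-0.5,1],[0.3,0,0,-0.5,0.35],[0.3,0,0,-0.5,0],[0.3,0,0,-0.5,0]]]'; python3 -m crank '[[[0.3,0,0,-0.25,0],[-1,0,0,0,0],[-1,0,0,0,0],[-1,0,0,0,0],[-1,0,0,0,0],[-1,0,0,0,0],[-1,0,0,0,0],[-1,0,0,0,0]]]'
python3 - <<'E'
from h import *
cv2.imwrite("pics/w2.png",np.hstack([cv2.resize(arm.snapshot("wrist"),(480,300)),cv2.resize(arm.snapshot("side")[200:380,220:400],(300,300))]))
E
```

```text
time: 4.23
position: [475.5, -317.2, 167.7]
eef_rot: [1.695, 2.644, -0.0]
wrist_force: [-0.6, 0.2, 0.1]
gripper_width: 55.4
grip_force: 0.0
time: 4.9
position: [476.3, -317.4, 161.9]
eef_rot: [1.692, 2.644, 0.0]
wrist_force: [-0.0, 0.5, 5.8]
gripper_width: 13.3
grip_force: 58.9
```

View pics/w2.png

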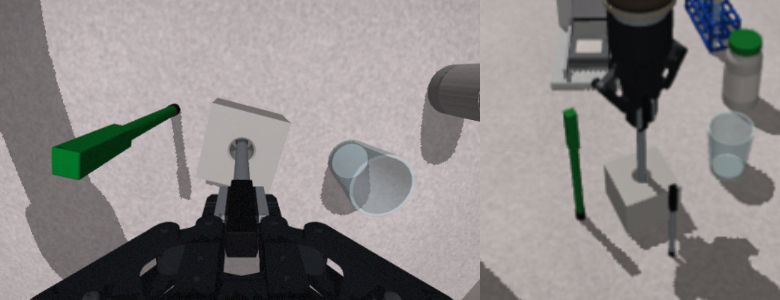

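```bash
python3 -m crank '[[[-1,0,0,0.13,-0.935],[-1,0,0,0.13,-0.935],[-1,0,0,0.13,-0.935],[-1,0,0,0.13,-0.935],[-1,0,0,0.13,-0.935],[-1,0,0,0.13,-0.935],[-1,0,0,0.13,-0.935],[-1,0,0,0.13,-0.935],[-1,0,0,0.13,-0.935],[-1,0,0,0.13,-0.935],[-1,0,0,0,0],[-1,0,0,0,0]]]'; python3 -m crank '[[[-1,-0.04,-0.18,0,0],[-1,-0.1,-0.455,-0.02,0],[-1,-0.1,-0.45,-0.06,0],[-1,-0.1,-0.436,-0.1,0],[-1,0,0,0,0]]]'
python3 - <<'E'
from h import *
arm.snapshot("side")
print([(round(m["p"],2),m["box"]) for m in arm.masks_of("side","rod")])
E
```

```text
time: 6.0
position: [475.5, -317.1, 199.7]
eef_rot: [2.45, 1.966, -0.0]
wrist_force: [-0.4, -0.1, -1.4]
gripper_width: 13.2
grip_force: 58.4
time: 6.42
position: [463.8, -366.9, 193.6]
eef_rot: [2.456, 1.958, -0.002]
wrist_force: [0.4, 0.8, -0.1]
gripper_width: 13.3
grip_force: 59.3
[(0.85, [270.5, 266.7, 9.7, 64.9]), (0.84, [313.7, 259.7, 7.6, 50.2]), (0.45, [330.3, 314.2, 8.1, 38.5])]
```

```bash
python3 -m crank '[[[-1,-0.09,-0.4,-0.13,0],[-1,-0.09,-0.41,-0.18,0],[-1,-0.087,-0.387,-0.22,0],[-1,0,0,0,0]]]'
python3 - <<'E'
from h import *
a=cv2.resize(arm.snapshot("side")[200:360,240:400],(480,480)); b=cv2.resize(arm.snapshot("top")[190:300,400:500],(300,330)); b=np.vstack([b,np.zeros((150,300,3),np.uint8)])
cv2.imwrite("pics/l1.png",np.hstack([a,b]))
E
```

```text
time: 6.85
position: [455.8, -401.3, 176.6]
eef_rot: [-2.455, -1.959, 0.001]
wrist_force: [1.9, 2.5, 0.5]
gripper_width: 13.1
grip_force: 60.7
```

View pics/l1.png

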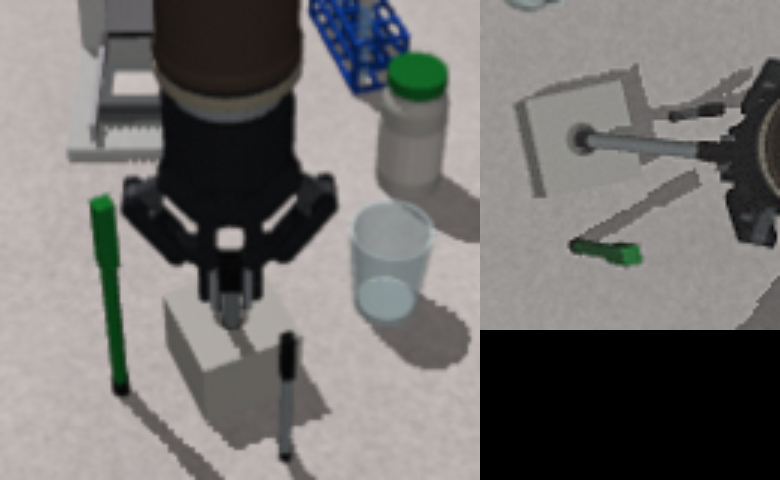

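```bash
python3 -m crank '[[[-1,-0.062,-0.276,-0.2,0],[-1,-0.07,-0.31,-0.267,0],[-1,-0.065,-0.29,-0.3,0],[-1,-0.044,-0.195,-0.22,0],[-1,0,0,0,0]]]'
python3 -m crank '[[[-1,0,0,0.1,0],[-1,0.02,0.09,0.3,0],[-1,0.04,0.17,0.6,0],[-1,0,0,0.6,0],[-1,0,0,0.3,0],[-1,0,0,0,0]]]'
cat > rod.py <<'E'
from h import *
# fit lean: shaft visible in top view; pixels of rod mask vs predicted centre line
def fit(cams=("top",)):
    from scipy.optimize import least_squares
    s=arm.observe(); M=R.from_rotvec(s["eef_rot"]).as_matrix(); G=np.array(s["position"])-19*M[:,2]
    h=np.array([-M[1,1],M[0,1],0]); h/=np.linalg.norm(h); h*=np.sign(h[1])
    for n in cams:
        c=cal(n); arm.snapshot(n); ms=arm.masks_of(n,"rod")
        for m in ms:
            v,u=np.nonzero(m["region"])
            best=[]
            for a in np.radians(np.arange(20,66,1.)):
                p=np.array([G+h*t*np.sin(a)-[0,0,t*np.cos(a)] for t in np.linspace(40,170,40)])
                q=proj(n,p,c); D=np.linalg.norm(q[:,None]-np.c_[u,v][None],axis=2)
                best.append((D.min(1).mean()+D.min(0).mean(),round(np.degrees(a)),(p[-1]).round(1)))
            print(n,round(m["p"],2),m["box"],min(best,key=lambda b:b[0]))
    print("G",G.round(1),"h",h.round(3))
if __name__=="__main__": fit(("top","side","wrist"))
E
python3 rod.py
```

```text
time: 7.37
position: [448.8, -432.5, 146.9]
eef_rot: [-2.454, -1.96, 0.001]
wrist_force: [1.2, 0.8, 2.4]
gripper_width: 13.1
grip_force: 61.1
time: 7.87
position: [453.0, -423.6, 209.0]
eef_rot: [2.448, 1.961, 0.0]
wrist_force: [0.5, 0.2, -1.0]
gripper_width: 12.9
grip_force: 60.9
top 0.96 [432.7, 230.7, 67.4, 16.9] (np.float64(3.9281467407847614), 44, array([ 478.8, -308.3,  105.7]))
top 0.52 [429.4, 268.8, 24.8, 12.3] (np.float64(72.62415114262161), 29, array([ 471. , -343.1,   79.4]))
side 0.81 [269.7, 264.4, 14.4, 67.3] (np.float64(79.96674755924946), 20, array([ 465.7, -366.8,   68.3]))
side 0.54 [330.9, 308.7, 7.7, 44.4] (np.float64(41.09197983549954), 20, array([ 465.7, -366.8,   68.3]))
side 0.26 [263.6, 146.3, 31.9, 109.6] (np.float64(107.14610644412387), 65, array([ 486.6, -273.2,  156.2]))
wrist 0.92 [102.3, 50.5, 143.9, 44.7] (np.float64(263.2357954737598), 42, array([ 477.8, -312.6,  101.7]))
wrist 0.73 [353.6, 149.6, 34.0, 37.3] (np.float64(83.82337504081667), 21, array([ 466.3, -364.1,   69.3]))
G [ 453.  -423.6  228. ] h [0.218 0.976 0.   ]
```

```bash
python3 -m crank '[[[-1,0.1,0.4,0,0],[-1,0.1,0.8,0,0],[-1,0,0.9,0,0],[-1,0,0.9,0,0],[-1,0,0.9,0,0],[-1,0,0.9,0,0],[-1,-0.2,0.9,0,0],[-1,-0.25,0.9,-0.2,0],[-1,-0.25,0.8,-0.3,0],[-1,-0.25,0.6,-0.3,0],[-1,-0.25,0.4,-0.2,0],[-1,-0.1,0.1,0,0]]]'
python3 -m crank '[[[-1,0,0,0,0],[-1,0,0,0,0]]]'
python3 - <<'E'
from h import *
c=cal("wrist"); s=arm.observe(); print(s["position"],s["eef_rot"])
im=arm.snapshot("wrist"); cv2.imwrite("pics/w3.png",im)
for t in("rod","slidebox","apron","flap"): print(t,[(round(m["p"],2),m["box"]) for m in arm.masks_of("wrist",t)])
G=np.array(s["position"])+[0,0,19]; h=np.array([.218,.976,0])
for a in(40,43,46,49): 
    r=np.radians(a); print(a,proj("wrist",[G+170*(h*np.sin(r)-[0,0,np.cos(r)])],c).round())
O=np.array([483.4,100.6,0]);n=np.array([-.976,.218,0])
for P in((-170,-65,12),(-170,65,12),(-160,-37,34),(-160,37,34),(-135,4,36),(-65,4,36)): print(P,proj("wrist",[O+P[0]*h+P[1]*n+[0,0,P[2]]],c).round())
E
```

```text
time: 9.17
position: [417.1, -164.8, 174.6]
eef_rot: [-2.447, -1.966, 0.002]
wrist_force: [-0.5, -0.1, -0.9]
gripper_width: 13.2
grip_force: 60.8
time: 9.33
position: [419.4, -168.4, 176.4]
eef_rot: [2.452, 1.963, 0.001]
wrist_force: [0.3, -0.1, -1.4]
gripper_width: 13.0
grip_force: 60.8
[ 419.43713268 -168.39612901  176.35064438] [2.45165150e+00 1.96278290e+00 5.52764499e-04]
rod [(0.77, [302.0, 14.9, 38.2, 347.1]), (0.67, [316.6, 360.0, 17.8, 8.1])]
slidebox [(0.96, [274.3, 0.0, 94.1, 10.9])]
apron [(0.74, [248.2, 0.0, 150.6, 59.6])]
flap []
40 [[322.  52.]]
43 [[323.  40.]]
46 [[323.  28.]]
49 [[323.  16.]]
(-170, -65, 12) [[402.  65.]]
(-170, 65, 12) [[251.  65.]]
(-160, -37, 34) [[374.  48.]]
(-160, 37, 34) [[280.  48.]]
(-135, 4, 36) [[322.  13.]]
(-65, 4, 36) [[322. -87.]]
```

View pics/w3.png

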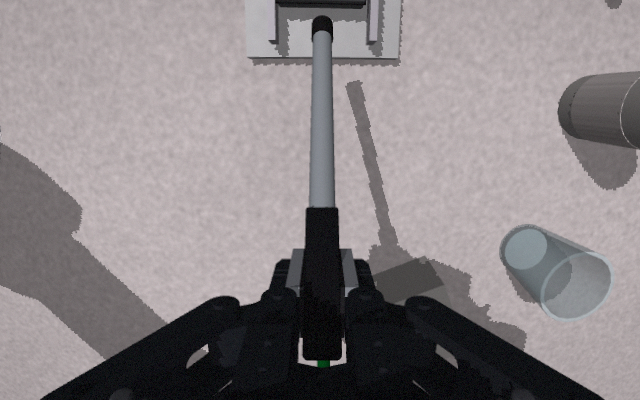

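```bash
python3 -m crank '[[[-1,0,0,-0.3,0],[-1,0,0,-0.4,0],[-1,0,0,-0.4,0],[-1,0,0,-0.4,0],[-1,0,0,-0.23,0],[-1,0,0,-0.1,0],[-1,0,0,0,0]]]'
python3 -m crank '[[[-1,0.022,0.098,0,0],[-1,0.044,0.195,0,0],[-1,0.044,0.195,0,0],[-1,0.044,0.195,0,0],[-1,0.044,0.195,0,0],[-1,0.044,0.195,0,0],[-1,0.044,0.195,0,0],[-1,0.022,0.098,0,0],[-1,0,0,0,0]]]'
python3 - <<'E'
from h import *
a=cv2.resize(arm.snapshot("top")[180:300,140:360],(800,436)); b=cv2.resize(arm.snapshot("wrist")[:100,200:440],(390,163));e=cv2.resize(arm.snapshot("side")[170:270,200:340],(228,163))
cv2.imwrite("pics/p1.png",np.vstack([a,np.hstack([b,e,np.zeros((163,182,3),np.uint8)])]))
E
```

```text
time: 10.17
position: [418.5, -167.9, 120.2]
eef_rot: [-2.451, -1.963, 0.001]
wrist_force: [-0.7, -1.4, -1.5]
gripper_width: 13.1
grip_force: 60.8
time: 10.92
position: [428.5, -126.1, 121.1]
eef_rot: [2.451, 1.965, 0.001]
wrist_force: [0.8, -0.0, -0.9]
gripper_width: 13.3
grip_force: 60.8
```

View pics/p1.png

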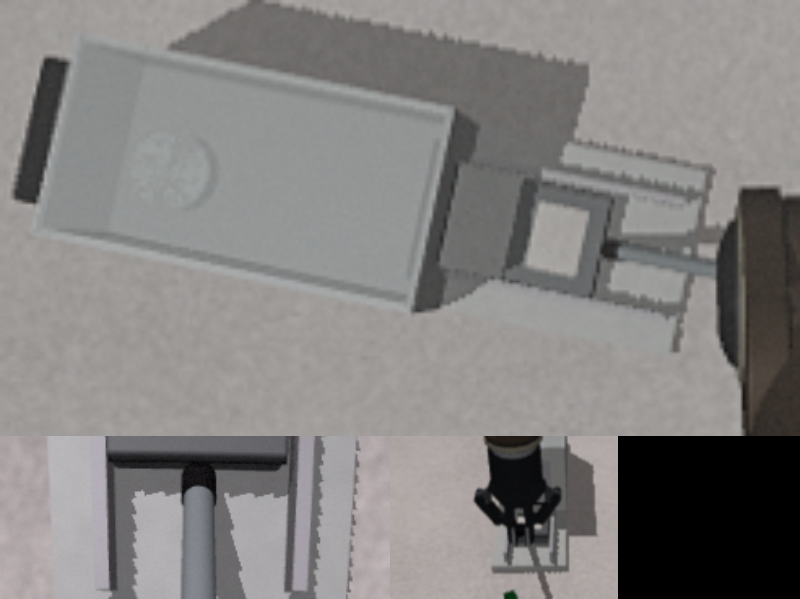

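```bash
python3 -m crank '[[[-1,0.044,0.195,0,0],[-1,0.044,0.195,0,0],[-1,0.044,0.195,0,0],[-1,0.044,0.195,0,0],[-1,0.044,0.195,0,0],[-1,0.044,0.195,0,0],[-1,0.044,0.195,0,0],[-1,0.044,0.195,0,0],[-1,0.044,0.195,0,0],[-1,0.044,0.195,0,0],[-1,0.044,0.195,0,0],[-1,0.044,0.195,0,0]]]'
cat > bx.py <<'E'
from h import *
O=np.array([483.4,100.6]);C,S=.218,.976
c=cal("top"); cv2.imwrite("pics/t_last.png",arm.snapshot("top"))
for t,z in(("slidebox",36),("dish",40),("flap",60),("rod",30)):
  for m in arm.masks_of("top",t)[:2]:
    v,u=np.nonzero(m["region"]); P=onplane("top",np.c_[u,v],z,c)[:,:2]-O; l=np.c_[P@[C,S],P@[-S,C]]
    print(t,round(m["p"],2),"x",np.percentile(l[:,0],[1,99]).round(),"y",np.percentile(l[:,1],[1,99]).round())
s=arm.observe(); G=np.array(s["position"][:2])-O; print("G local",G@[C,S],G@[-S,C],s["position"][2],s["wrist_force"])
E
python3 bx.py
```

```text
time: 12.07
position: [444.2, -56.3, 121.0]
eef_rot: [2.452, 1.963, -0.0]
wrist_force: [-0.2, -1.7, -0.2]
gripper_width: 13.2
grip_force: 60.8
slidebox 0.68 x [-35.  10.] y [-32.  38.]
rod 0.65 x [-478. -420.] y [-7. 11.]
rod 0.62 x [-72. -36.] y [-6. 10.]
G local -162.01293324538491 4.226978149865643 120.9590167506891 [ 0.36337954 -0.19349041 -1.29173063]
```

```bash
python3 -m crank '[[[-1,0.035,0.156,0,0],[-1,0.035,0.156,0,0],[-1,0.044,0.195,0,0],[-1,0.044,0.195,0,0],[-1,0.044,0.195,0,0],[-1,0.044,0.195,0,0],[-1,0.044,0.195,0,0],[-1,0.044,0.195,0,0],[-1,0.044,0.195,0,0],[-1,0.044,0.195,0,0],[-1,0.044,0.195,0,0],[-1,0.044,0.195,0,0]]]'
python3 bx.py
```

```text
time: 13.32
position: [459.4, 11.6, 121.0]
eef_rot: [2.452, 1.963, -0.0]
wrist_force: [0.1, -2.0, -0.1]
gripper_width: 13.2
grip_force: 60.8
rod 0.64 x [-480. -420.] y [-10.  13.]
rod 0.57 x [-524. -485.] y [-136. -116.]
G local -92.34417171795567 4.00441939720601 120.96194215114076 [-0.42527742  0.14583195 -0.95765262]
```

```bash
python3 -m crank '[[[-1,0.044,0.195,0,0],[-1,0.044,0.195,0,0],[-1,0.044,0.195,0,0],[-1,0.044,0.195,0,0],[-1,0.036,0.163,0,0],[-1,0.022,0.098,0,0],[-1,0.01,0.05,0,0],[-1,0,0,0,0]]]'
python3 bx.py
python3 - <<'E'
from h import *
a=cv2.convertScaleAbs(cv2.imread("pics/t_last.png")[180:290,140:340],alpha=1.4,beta=-30)
a=cv2.resize(a,(800,440),interpolation=cv2.INTER_CUBIC); b=cv2.resize(arm.snapshot("wrist")[:130,200:440],(295,160));e=cv2.resize(arm.snapshot("side")[130:260,220:350],(160,160))
cv2.imwrite("pics/p2.png",np.vstack([a,np.hstack([b,e,np.zeros((160,345,3),np.uint8)])]))
E
```

```text
time: 14.23
position: [466.7, 44.3, 121.0]
eef_rot: [-2.452, -1.964, -0.0]
wrist_force: [-0.1, -1.0, -0.8]
gripper_width: 13.1
grip_force: 60.9
rod 0.42 x [-524. -485.] y [-136. -117.]
G local -59.121721302900454 3.935128771719697 121.03010119550657 [ 0.39726967 -0.30949533 -1.70360492]
```

View pics/p2.png

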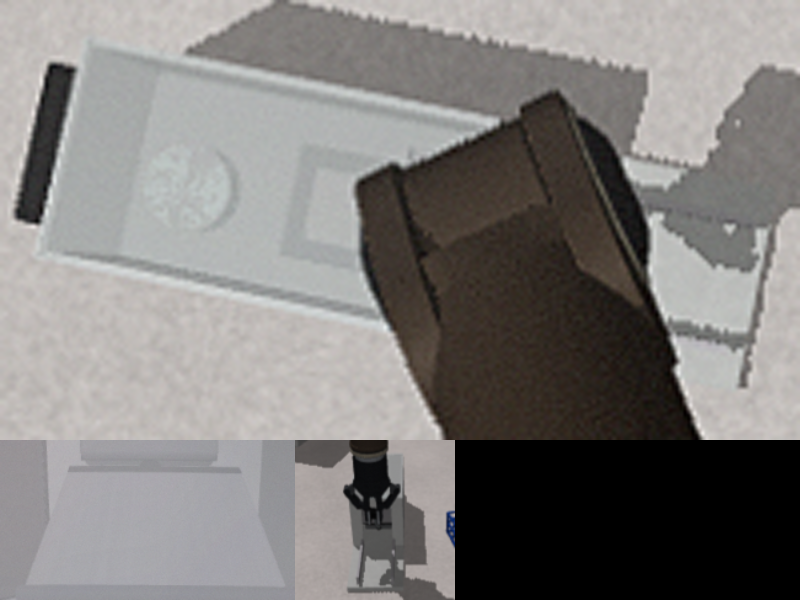

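```bash
python3 - <<'E'
from h import *
O=np.array([483.4,100.6]);C,S=.218,.976;c=cal("top")
for nm,p,z in(("front edge mid",(292,201),36),("upper corner",(305,147),36),("lower corner",(280,255),36),("dish edge",(236,190),40)):
    P=onplane("top",[[140+p[0]/4,180+p[1]/4]],z,c)[0,:2]-O; print(nm,P@[C,S],P@[-S,C])
E
```

```text
front edge mid 128.03952074775427 4.566151970134943
upper corner 126.98339829537825 -29.939522711430065
lower corner 128.51512704217618 38.838039530963066
dish edge 163.1813544824547 4.636473210997414
```

```bash
python3 -m crank '[[[-1,0.022,0.098,0,0],[-1,0.022,0.098,0,0],[-1,0.022,0.098,0,0],[-1,0.022,0.098,0,0],[-1,0.015,0.065,0,0],[-1,0.007,0.033,0,0],[-1,0,0,0,0]]]'
python3 - <<'E'
from h import *
O=np.array([483.4,100.6]);C,S=.218,.976;c=cal("top")
s=arm.observe(); G=np.array(s["position"][:2])-O; print("G local",G@[C,S],G@[-S,C])
im=cv2.cvtColor(arm.snapshot("top"),cv2.COLOR_BGR2GRAY).astype(float)
ref=cv2.cvtColor(cv2.imread("pics/top0.png"),cv2.COLOR_BGR2GRAY).astype(float)
for y in(-10,-5,4):
    xs=np.arange(80,180,3); P=np.array([[O[0]+x*C-y*S,O[1]+x*S+y*C,36] for x in xs]); q=proj("top",P,c).astype(np.float32)
    for I in(im,): print(y,list(zip(xs.tolist(),cv2.remap((I).astype(np.float32),q[:,0],q[:,1],cv2.INTER_LINEAR)[:,0].round().astype(int).tolist())))
E
```

```text
time: 15.17
position: [469.9, 59.0, 120.9]
eef_rot: [-2.452, -1.964, -0.0]
wrist_force: [0.3, -0.5, -0.9]
gripper_width: 13.4
grip_force: 60.9
G local -43.55276639604219 4.059446721144241
-10 [(80, 63), (83, 53), (86, 43), (89, 51), (92, 62), (95, 58), (98, 60), (101, 59), (104, 59), (107, 58), (110, 52), (113, 45), (116, 113), (119, 158), (122, 152), (125, 151), (128, 152), (131, 149), (134, 143), (137, 140), (140, 140), (143, 141), (146, 147), (149, 152), (152, 151), (155, 150), (158, 151), (161, 151), (164, 151), (167, 149), (170, 142), (173, 143), (176, 148), (179, 153)]
-5 [(80, 52), (83, 43), (86, 48), (89, 65), (92, 62), (95, 61), (98, 61), (101, 62), (104, 57), (107, 57), (110, 56), (113, 69), (116, 135), (119, 155), (122, 151), (125, 151), (128, 151), (131, 150), (134, 143), (137, 140), (140, 141), (143, 140), (146, 149), (149, 151), (152, 151), (155, 150), (158, 152), (161, 151), (164, 152), (167, 140), (170, 139), (173, 149), (176, 158), (179, 159)]
4 [(80, 48), (83, 57), (86, 61), (89, 64), (92, 61), (95, 60), (98, 62), (101, 62), (104, 61), (107, 55), (110, 81), (113, 134), (116, 157), (119, 153), (122, 153), (125, 152), (128, 152), (131, 150), (134, 144), (137, 141), (140, 142), (143, 141), (146, 148), (149, 151), (152, 151), (155, 151), (158, 152), (161, 149), (164, 143), (167, 134), (170, 149), (173, 161), (176, 160), (179, 158)]
```

```bash
python3 -m crank '[[[-1,-0.044,-0.195,0,0],[-1,-0.087,-0.39,0,0],[-1,-0.087,-0.39,0,0],[-1,-0.087,-0.39,0,0],[-1,-0.087,-0.39,0,0],[-1,-0.087,-0.39,0,0],[-1,-0.087,-0.39,0,0],[-1,-0.087,-0.39,0,0],[-1,-0.087,-0.39,0,0],[-1,-0.087,-0.39,0,0],[-1,-0.087,-0.39,0,0],[-1,-0.087,-0.39,0,0]]]'
python3 -m crank '[[[-1,-0.087,-0.39,0,0],[-1,-0.04,-0.2,0.2,0],[-1,0,0,0.6,0],[-1,0,0,0.8,0],[-1,0,0,0.8,0],[-1,0,0,0.5,0],[-1,0,0,0.2,0],[-1,0,0,0,0]]]'
python3 - <<'E'
from h import *
O=np.array([483.4,100.6]);C,S=.218,.976;c=cal("top")
im=cv2.cvtColor(arm.snapshot("top"),cv2.COLOR_BGR2GRAY).astype(np.float32)
for t in("flap","dish","slidebox"):print(t,[(round(m["p"],2),m["box"]) for m in arm.masks_of("top",t)])
for y in(-20,-10,4):
    xs=np.arange(-20,180,4); P=np.array([[O[0]+x*C-y*S,O[1]+x*S+y*C,36] for x in xs]); q=proj("top",P,c).astype(np.float32)
    print(y,cv2.remap(im,q[:,0],q[:,1],cv2.INTER_LINEAR)[:,0].round().astype(int).tolist())
s=arm.observe(); cw=cal("wrist"); arm.snapshot("wrist"); print(s["position"],s["eef_rot"])
for m in arm.masks_of("wrist","rod"): print(m["p"],m["box"])
G=np.array(s["position"])+[0,0,19]; h=np.array([.218,.976,0])
for a in(40,43,46,49): 
    r=np.radians(a); print(a,proj("wrist",[G+170*(h*np.sin(r)-[0,0,np.cos(r)])],cw).round())
arm.snapshot("side")
for t in("flap","dish","slidebox"):print("side",t,[(round(m["p"],2),m["box"]) for m in arm.masks_of("side",t)])
E
```

```text
time: 16.22
position: [439.8, -76.9, 121.1]
eef_rot: [2.452, 1.963, 0.001]
wrist_force: [-0.0, -0.6, -1.9]
gripper_width: 13.3
grip_force: 62.9
time: 16.88
position: [437.0, -93.8, 215.5]
eef_rot: [2.45, 1.962, 0.003]
wrist_force: [0.7, -0.2, -0.8]
gripper_width: 13.1
grip_force: 62.9
flap [(0.64, [255.9, 221.5, 9.9, 30.6])]
dish []
slidebox []
-20 [105, 108, 111, 108, 111, 113, 58, 69, 115, 151, 136, 150, 148, 149, 149, 149, 148, 149, 149, 148, 150, 150, 148, 149, 149, 142, 135, 140, 139, 140, 146, 144, 142, 144, 144, 143, 144, 145, 142, 140, 139, 140, 149, 150, 150, 149, 151, 150, 149, 149]
-10 [108, 108, 111, 108, 110, 101, 57, 68, 108, 153, 135, 149, 149, 148, 149, 150, 148, 149, 150, 149, 148, 150, 150, 149, 150, 141, 135, 141, 141, 141, 151, 151, 148, 151, 151, 152, 151, 150, 147, 140, 140, 142, 150, 150, 149, 151, 150, 145, 139, 146]
4 [107, 110, 108, 110, 110, 114, 58, 70, 113, 153, 135, 152, 150, 149, 148, 150, 149, 151, 149, 149, 150, 149, 150, 150, 152, 143, 136, 142, 140, 142, 154, 150, 150, 151, 152, 151, 152, 150, 148, 141, 140, 143, 150, 149, 151, 150, 141, 140, 158, 158]
[435.377353   -93.61323736 212.89623284] [-2.45101112e+00 -1.96273505e+00  1.75491921e-03]
0.6 [319.1, 361.2, 11.1, 8.3]
0.59 [303.2, 26.9, 39.9, 336.2]
40 [[323.  52.]]
43 [[323.  40.]]
46 [[323.  28.]]
49 [[323.  16.]]
side flap [(0.67, [276.2, 184.5, 24.0, 28.1])]
side dish [(0.71, [357.3, 264.7, 28.2, 43.5])]
side slidebox []
```

```bash
python3 - <<'E'
from h import *
s=arm.observe(); c=cal("wrist"); im=arm.snapshot("wrist")
M=R.from_rotvec(s["eef_rot"]).as_matrix(); G=np.array(s["position"])-19*M[:,2]; h=np.array([.218,.976,0]); n=np.array([-.976,.218,0])
for m in arm.masks_of("wrist","rod"):
    if m["box"][3]>100: print(m["box"], [int(np.nonzero(m["region"][:,u])[0].min()) for u in range(312,334,4)])
g=im.mean(2); w0=cv2.imread("pics/w3.png").mean(2); print(g[0:60:2,320:326].mean(1).round().astype(int).tolist()); print(w0[0:60:2,320:326].mean(1).round().astype(int).tolist())
for L in(168,171):
  for a in np.arange(40,51,2.):
    r=np.radians(a); ax=h*np.sin(r)-np.array([0,0,np.cos(r)]); e=h*np.cos(r)+np.array([0,0,np.sin(r)])
    t=np.linspace(0,6.28,60)[:,None]; d=G+L*ax+7*(np.cos(t)*e+np.sin(t)*n); b=d-15*ax
    print(L,a,"top",proj("wrist",np.r_[d,b],c)[:,1].min().round(1),"foot/shaft joint lower edge",proj("wrist",[G+(L-15)*ax+6*e],c)[0,1].round(1))
E
```

```text
[299.1, 24.8, 44.2, 339.0] [29, 25, 25, 25, 26, 81]
[108, 108, 108, 109, 110, 111, 109, 109, 109, 109, 108, 110, 64, 25, 23, 18, 21, 20, 20, 71, 125, 127, 127, 128, 127, 128, 127, 128, 128, 127]
[42, 30, 32, 34, 91, 104, 105, 105, 27, 22, 19, 20, 21, 24, 23, 56, 130, 130, 129, 129, 130, 129, 130, 130, 132, 131, 130, 131, 131, 132]
168 40.0 top 44.3 foot/shaft joint lower edge 58.2
168 42.0 top 36.6 foot/shaft joint lower edge 51.2
168 44.0 top 28.7 foot/shaft joint lower edge 44.0
168 46.0 top 20.7 foot/shaft joint lower edge 36.8
168 48.0 top 12.6 foot/shaft joint lower edge 29.4
168 50.0 top 4.3 foot/shaft joint lower edge 22.0
171 40.0 top 41.9 foot/shaft joint lower edge 55.6
171 42.0 top 34.1 foot/shaft joint lower edge 48.4
171 44.0 top 26.1 foot/shaft joint lower edge 41.1
171 46.0 top 17.9 foot/shaft joint lower edge 33.8
171 48.0 top 9.6 foot/shaft joint lower edge 26.3
171 50.0 top 1.1 foot/shaft joint lower edge 18.6
```

```bash
python3 -m crank '[[[-1,0.2,-0.4,0,0],[-1,0.2,-0.8,0,0],[-1,0.2,-0.9,0,0],[-1,0.2,-0.9,0,0],[-1,0,-0.9,0,0],[-1,0,-0.9,0,0],[-1,0,-0.9,0,0],[-1,0,-0.9,0,0],[-1,0,-0.9,0,0],[-1,0,-0.9,0,0],[-1,0,-0.9,0,0],[-1,-0.1,-0.7,0,0]]]'
python3 -m crank '[[[-1,-0.1,-0.6,-0.2,0],[-1,-0.1,-0.3,-0.2,0],[-1,0,-0.15,-0.1,0],[-1,0,0,0,0],[-1,0,0,0,0]]]'
python3 -c "
from h import *
s=arm.observe();print(s['position'],s['eef_rot'],s['time'])"
```

```text
time: 18.48
position: [456.7, -397.2, 213.6]
eef_rot: [2.453, 1.961, -0.001]
wrist_force: [-0.1, -0.6, -0.5]
gripper_width: 13.1
grip_force: 62.8
time: 18.9
position: [451.4, -424.3, 198.6]
eef_rot: [-2.451, -1.964, -0.001]
wrist_force: [-0.3, 1.2, -1.1]
gripper_width: 13.2
grip_force: 62.9
[ 451.36393609 -424.2547653   198.60349284] [-2.45071659e+00 -1.96375866e+00 -7.29122626e-04] 18.9
```

```bash
python3 -m crank '[[[-1,-0.03,-0.157,-0.3,0],[-1,0,0,-0.4,0],[-1,0,0,-0.35,0],[-1,0,0,0,0]]]'
python3 -m crank '[[[-1,0,0,0,0]]]'
python3 -m crank '[[[-1,0,0,-0.13,0],[-1,0,0,-0.13,0],[-1,0,0,-0.12,0],[-1,0,0,0,0]]]'
python3 -c "
from h import *
p=[]
for k in range(5): arm.snapshot('wrist'); s=arm.observe(); p.append(np.r_[s['position'],s['wrist_force']])
print(np.mean(p,0).round(1))
c=cal('wrist'); im=cv2.imwrite('pics/ins.png',arm.snapshot('wrist'))
print([(m['p'],m['box']) for m in arm.masks_of('wrist','rod')]);print([(m['p'],m['box']) for m in arm.masks_of('wrist','stand')])
print(arm.snapshot('wrist').mean(2)[0:60:2,320:326].mean(1).round().astype(int).tolist())"
```

```text
time: 19.23
position: [449.0, -428.4, 164.3]
eef_rot: [-2.448, -1.962, 0.001]
wrist_force: [0.4, -0.2, -1.4]
gripper_width: 13.0
grip_force: 62.8
time: 19.32
position: [449.8, -429.1, 166.2]
eef_rot: [-2.45, -1.963, 0.0]
wrist_force: [1.2, -1.1, -0.5]
gripper_width: 13.4
grip_force: 62.8
time: 19.65
position: [449.9, -429.7, 155.4]
eef_rot: [-2.452, -1.963, 0.0]
wrist_force: [0.1, -0.2, -1.3]
gripper_width: 13.1
grip_force: 62.8
[ 4.502e+02 -4.300e+02  1.561e+02  2.000e-01 -3.000e-01 -5.000e-01]
[(0.94, [357.2, 145.6, 47.6, 53.0]), (0.9, [0.4, 0.0, 231.8, 85.0]), (0.89, [299.1, 25.0, 44.7, 337.5])]
[(0.97, [243.9, 1.8, 158.4, 113.0])]
[188, 188, 188, 189, 188, 189, 156, 110, 97, 64, 65, 65, 41, 25, 24, 24, 25, 24, 24, 79, 138, 138, 138, 138, 138, 138, 138, 139, 140, 139]
```

```bash
python3 -m crank '[[[-1,0.015,0.065,-0.12,0],[-1,0.073,0.33,0.29,0],[-1,0.086,0.384,0.287,0],[-1,0,0,0,0]]]'
python3 -m crank '[[[-1,0,0,0,0]]]'
python3 -c "
from h import *
arm.snapshot('wrist')
print([(m['p'],m['box']) for m in arm.masks_of('wrist','rod')]);print([(m['p'],m['box']) for m in arm.masks_of('wrist','stand')])
print(arm.snapshot('wrist').mean(2)[0:120:2,320:326].mean(1).round().astype(int).tolist())"
```

```text
time: 20.43
position: [456.8, -404.8, 172.2]
eef_rot: [2.448, 1.966, 0.0]
wrist_force: [-1.6, -3.3, 0.1]
gripper_width: 12.9
grip_force: 62.8
time: 20.52
position: [456.2, -405.9, 171.2]
eef_rot: [2.449, 1.964, 0.0]
wrist_force: [-0.3, -0.4, -0.3]
gripper_width: 13.2
grip_force: 62.8
[(0.92, [303.9, 61.5, 38.3, 300.6]), (0.84, [49.2, 89.8, 187.6, 53.2]), (0.71, [355.5, 169.8, 39.0, 61.9])]
[(0.82, [248.6, 0.0, 144.3, 148.8])]
[188, 188, 186, 187, 186, 190, 192, 192, 194, 193, 193, 191, 193, 194, 192, 192, 192, 193, 192, 192, 192, 192, 191, 192, 191, 192, 192, 184, 117, 102, 22, 24, 26, 22, 25, 108, 133, 134, 134, 134, 134, 135, 134, 135, 136, 135, 134, 136, 136, 135, 135, 136, 136, 136, 137, 137, 137, 136, 136, 137]
```

```bash
python3 -m crank '[[[-1,0.09,0.406,0.25,0],[-1,0.096,0.43,0.21,0],[-1,0.1,0.45,0.157,0],[-1,0,0,0,0]]]'
python3 -m crank '[[[-1,0.103,0.46,0.117,0],[-1,0.105,0.47,0.073,0],[-1,0.107,0.478,0.033,0],[-1,0.108,0.484,-0.013,0],[-1,0,0,0,0],[-1,0,0,0,0]]]'
python3 -c "
from h import *
cv2.imwrite('pics/up.png',arm.snapshot('wrist'))
print([(m['p'],m['box']) for m in arm.masks_of('wrist','rod')]);print([(m['p'],m['box']) for m in arm.masks_of('wrist','stand')])
s=arm.observe();print(s['position'],s['wrist_force'])
import rod
c=cal('top');arm.snapshot('top');print([(m['p'],m['box']) for m in arm.masks_of('top','rod')])"
```

```text
time: 21.05
position: [464.9, -366.8, 189.6]
eef_rot: [2.449, 1.965, 0.0]
wrist_force: [-1.5, -3.5, 1.5]
gripper_width: 13.3
grip_force: 61.6
time: 21.55
position: [476.9, -309.9, 194.2]
eef_rot: [-2.45, -1.965, -0.001]
wrist_force: [-0.5, 0.7, -0.9]
gripper_width: 13.0
grip_force: 60.2
[(0.83, [299.8, 187.5, 42.4, 160.6]), (0.77, [131.8, 196.5, 120.6, 137.0])]
[(0.79, [262.4, 139.3, 117.9, 109.3])]
[ 476.40103535 -311.24887926  194.02998134] [ 0.12734137  0.28275765 -0.21178263]
[(0.53, [432.0, 268.5, 18.8, 10.9])]
```

```bash
python3 -m crank '[[[-1,0,-0.1,-0.1,0],[-1,0,-0.1,-0.2,0],[-1,0,0,-0.25,0],[-1,0,0,-0.2,0],[-1,0,0,0,0]]]'
python3 -m crank '[[[-1,0,0,-0.15,0],[-1,0,0,-0.1,0],[-1,0,0,0,0],[-1,0,0,0,0]]]'
python3 -c "
from h import *
s=arm.observe();c=cal('wrist');arm.snapshot('wrist');G=np.array(s['position'])+[0,0,19];h=np.array([.218,.976,0])
print([(m['p'],m['box']) for m in arm.masks_of('wrist','rod')][:2],s['position'])
m=arm.masks_of('wrist','rod')[0]['region'];v=np.nonzero(m)[0];print([(r,np.nonzero(m[r])[0].mean().round(1)) for r in range(v.min(),v.max(),15)])
print('hole',proj('wrist',[[475.5,-317.2,60]],c))
for a in(-6,-3,0,3,6,9):
    r=np.radians(a);ax=h*np.sin(r)-np.array([0,0,np.cos(r)]);t=(G[2]-60)/np.cos(r);print(a,proj('wrist',[G+t*ax],c).round(1))
"
```

```text
time: 22.22
position: [475.7, -316.8, 170.1]
eef_rot: [-2.45, -1.961, 0.001]
wrist_force: [-0.6, 0.2, -0.8]
gripper_width: 13.3
grip_force: 60.2
time: 22.55
position: [476.7, -317.1, 164.5]
eef_rot: [-2.452, -1.964, -0.0]
wrist_force: [-0.4, -0.4, -0.4]
gripper_width: 13.3
grip_force: 60.2
[(0.97, [85.7, 200.8, 156.1, 158.4]), (0.83, [301.7, 184.7, 39.9, 162.0])] [ 476.72915076 -317.11169495  164.51963657]
[(199, np.float64(231.5)), (214, np.float64(223.5)), (229, np.float64(210.0)), (244, np.float64(197.0)), (259, np.float64(184.0)), (274, np.float64(167.0)), (289, np.float64(157.0)), (304, np.float64(144.5)), (319, np.float64(131.0)), (334, np.float64(119.0)), (349, np.float64(107.5))]
hole [[321.08520633 203.09387816]]
-6 [[322.6 218.5]]
-3 [[322.6 210.6]]
0 [[322.6 202.7]]
3 [[322.6 194.6]]
6 [[322.6 186.3]]
9 [[322.6 177.8]]
```

```bash
python3 -m crank '[[[-1,0,0,-0.07,0],[-1,0,0,0,0],[0.2,0,0,0,0],[0.2,0,0,0,0],[0.2,0,0,0,0],[0.2,0,0,0,0],[0.2,0,0,0,0],[0.2,0,0,0,0]]]'
python3 -m crank '[[[0.2,0,0,0.2,0],[0.2,0,0,0.4,0],[0.2,0,0,0.5,0],[0.2,0,0,0.6,0],[0.2,0,0,0.7,0],[0.2,0,0,0.8,0],[0.2,0,0,0.8,0],[0.2,0,0,0.4,0],[0.2,0,0,0,0],[0.2,0,0,0,0]]]'
python3 -c "
from h import *
c=cal('wrist');arm.snapshot('wrist')
print([(m['p'],m['box']) for m in arm.masks_of('wrist','rod')]);print('top,hole',proj('wrist',[[475.5,-317.2,210],[475.5,-317.2,60]],c))
arm.snapshot('side');print([(t,m['p'],m['box']) for t in('rod','flap','dish','beaker') for m in arm.masks_of('side',t)])
im=arm.snapshot('top');print([(m['p'],m['box']) for m in arm.masks_of('top','flap')])
r=cv2.imread('pics/top0.png');cv2.imwrite('pics/topend.png',im);d=cv2.absdiff(im,r).max(2)[185:275,145:275]>40;v,u=np.nonzero(d);print(d.sum(),list(zip(u+145,v+185))[:20])
d=cv2.absdiff(im,r).max(2)[190:285,155:252]; v,u=np.nonzero(d[20:60,20:45]>25);print('dish diff',len(v))"
```

```text
time: 23.37
position: [476.7, -317.2, 162.6]
eef_rot: [2.452, 1.964, 0.0]
wrist_force: [0.4, 0.9, 0.3]
gripper_width: 50.9
grip_force: 0.0
time: 24.2
position: [477.0, -317.4, 295.8]
eef_rot: [2.451, 1.962, 0.001]
wrist_force: [0.4, 0.1, -0.8]
gripper_width: 51.3
grip_force: 0.0
[(0.93, [197.1, 172.0, 65.2, 70.4]), (0.89, [309.8, 158.7, 20.8, 66.5]), (0.8, [344.0, 215.8, 18.2, 54.9])]
top,hole [[320.34613811 210.1864197 ]
 [320.61814994 169.91791382]]
[('rod', 0.7, [268.5, 264.4, 16.6, 65.6]), ('rod', 0.66, [329.5, 308.6, 11.3, 45.8]), ('rod', 0.62, [311.7, 252.3, 8.7, 59.5]), ('flap', 0.63, [274.6, 186.5, 21.4, 26.7]), ('beaker', 0.66, [356.2, 265.6, 27.6, 41.8]), ('beaker', 0.36, [317.3, 253.2, 1.7, 56.0])]
[]
2 [(np.int64(265), np.int64(228)), (np.int64(262), np.int64(242))]
dish diff 0
```

```bash
python3 -c "
from h import *
print(arm.job_done())"
```

```text
the job is handed in; nothing more can be done
None
```

The job was handed in at about 24 s. By my measurements the slide box is about 75–79 mm past the flap, with about 18 mm left before the dish, which did not move. The flap hangs shut, and the rod is back upright in its stand and released. These final checks were numeric, because my ten pictures were used up, and the hand-in gave no verdict.

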